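# Locate a drawer front in the handle-drilling jig and clamp it

## Robot

A 6-joint arm with a two-finger parallel gripper is mounted at the origin on the work surface. World frame = base frame: x ahead of the robot, y to its left, z up, the work surface at z = 0. Lengths are in m, angles in rad, forces in N, time in s.
With the tool pointing down it reaches from about 0.4 to 0.825 m from the base axis. Payload 7 kg.
Tool frame: the origin (TCP) lies midway between the tips of the shut fingers; the grasp point (between the pads) lies 19 mm behind it; z points along the fingers, y is the line along which they close (so a half turn about z gives the same grasp; the last joint's range is limited). The gripper opens to 88 mm and grips with 3 to 60 N. Pads are 19 mm wide; open, the fingers measure 130 mm over their backs; the gripper's body (78 mm by 193 mm) begins 47 mm behind the grasp point.
Start: joints at [-0.97, 0.359, 0.012, 0, -1.224, -0.288], TCP at [0.208, -0.642, 0.227] pointing down, gripper open.
Joint ranges: [-3.07, 3.07], [-1.43, 2.12], [-1.02, 1.25], [-3.03, 1.67], [-3.05, -0], [-3.03, 3.03]. Speed limits (rad/s): [2.39, 2.39, 3.01, 3.14, 3.14, 3.14].

## Interface

Orientations are given as [roll, pitch, yaw] about the fixed x, y, z axes, in that order (R = Rz(yaw) Ry(pitch) Rx(roll)).
In Python, from station import telemetry, eyes, ticket, recognise, trace gives the robot as it stands. The module is installed in compiled form; this text tells all that it offers.
- The arm moves only by the tool servo_tool, never from a script. Its argument "series" is a list that holds one entry, the list of rows, each a list of 4 numbers: the shift along the tool's x, y, z in mm, then the turn about the tool's z in rad. In form: [[[x, y, z, roll], ...]]. A call has exactly 10 rows; each row shifts and turns the commanded pose from where the row before left it, along the tool's axes as they then stand; what a row does not reach is not made up. A row lasts 1/12 s, in which the tool goes at most 41.7 mm and 7.16 degrees, less where a joint would pass 70% of its speed; a pose out of reach is approached as far as the arm can. A call is refused whole if a number of a shift passes 41.7 or a number of a turn 0.125, either way. A call with a gripper value outside its range is refused whole. "claw" is the gripper's target within -1 to 1 (shut at 1, half-way at 0, fully open at -1), set as the call begins (left out, the last holds). The fingers move at their own pace and stop on an object; "grip_force" is the grip in N (left out, the last holds). Time passes only in rows, so rows that do not move let the fingers close, or fill a call up. It gives the time, the measured TCP pose, the force, the opening and the grip force at its end, in the units of the state.
- telemetry.get_state(): the state, without advancing time (a new reading comes with each control period).
- eyes.grab_frame(name): name is "scene" or "side" or "wrist"; returns the picture (400x640x3 uint8, red, green, blue); there is no depth.
- eyes.calibration(name): a dict with "mtx" (3x3 intrinsics, pixels), "rvec" (rotation vector, rad) and "tvec" (3), from world to camera coordinates, as OpenCV has them. Camera axes: x right, y down, z forward; pixel columns grow to the right and rows downward; lengths in m; the calibration is good to about 2 mm. A picture is of the moment at which its call begins: read the wrist's pose just before it. calibration takes no time and is no camera call; for the wrist camera it gives the pose at the moment of the call.
- ticket.job_done(): hands the job in; it is judged then, once.
Trained networks look in the newest picture that a camera, given by its name, has taken for a name from the list of things; names that differ only in an ending like _2 or _b are one class to them, and where a whole thing is asked for, a point or a joint stands for the part that bears it (a point fixed in the world has none). Each returns a list of dicts, best first, with "conf" (0 to 1); they miss things now and then, are a little off and sometimes report something else, mostly with a low value. They report only what shows in the picture. A call takes as long as a camera call.
- recognise(camera, name): "position" ([x, y, z] in m, in world coordinates, good to about 4 mm: the middle of the surface that is visible of it).
- trace(camera, name): "mask" (400x640 bool, what is visible of it).
The state is a dict: "t": time; "q": joint angles; "qd": joint speeds; "joint_efforts": joint torques, N m; "eef_pos": TCP position; "ee_rot": TCP orientation; "force": force on the tool from outside, world axes, zero at the start; "moment": the same for the moment, N m; "width": finger opening in m; "gripper_force": force on a finger pad.
Only numpy, scipy, OpenCV 4.12 (cv2) and the standard library are available. Lean on these libraries where they do the work, as an engineer would, in place of code of your own. Each camera call takes 0.05 s, during which the arm holds its last target. There are 200 camera calls.

## Task

The grey drawer front lies loose on the plywood drilling jig. Push it square against the two steel pins so that it bears firmly on both, then slide it along them and press it against the aluminium end stop, but never so hard (over 25 N) that its lacquered edges bruise. Once it sits home on all three, swing the toggle clamp's handle fully down so that the front is held there ready for drilling, and leave everything else where it is.

Things in the scene. Friction and masses are not known exactly. Their poses are not given: they have to be found in the camera images.
- jig: Fixed drilling jig: plywood board 270 x 460 x 18 mm. Origin: centre of the board's underside, on the worktop; x across the board from the open long edge to the pin side, y along it from the open end to the clamp end, z up. 'Jig (x, y, z)' below is in this frame, mm. Board top z 18. Where pins and stop touch the front: pins at x = 75, stop at y = 65.
- home (a point): Point of the jig, at jig (15, -45, 18): where the drawer front's origin lies when it sits home against both pins and the stop, its axes then along the jig's.
- pin_a: The steel locating pin at the open end, jig (81, -135), 12 mm in diameter, 26 mm tall; origin at its foot on the board.
- pin_b: The steel locating pin nearer to the end stop, jig (81, 10), 12 mm in diameter, 26 mm tall; origin at its foot on the board. A front that binds askew on one pin comes free if the push is let go and made again.
- end_stop: The upright leg of the aluminium end stop, 36 (x) x 6 (y) x 26 mm; origin at the centre of its underside, its face towards the front 3 mm to -y.
- bushes (a point): Point of the jig at jig (40, -45, 42), midway between two steel drill-bush arms, 20 mm wide, centred on y = -77 and y = -13. They reach from a block at x 105 to 129 over the board to x = 33; undersides at z 42, which is 6 mm above the front's upper face; bushes up to z 55.
- drawer_front: Lacquered grey slab 120 (x) x 220 (y) x 18 mm (z), 0.27 to 0.47 kg. Origin: centre of its underside; x towards the long edge that meets the pins, y towards the short edge that meets the stop. Starts flat on the board 20 to 45 mm short of the pins, 20 to 40 mm short of the stop, up to 8 deg askew. Slides at about 1 N; a firm push of 10 to 15 N seats it; over 25 N from the robot bruises it.
- clamp_pivot (a point): Handle pivot of the toggle clamp, jig (-10, 160, 63). The clamp's steel cheeks stand at x -24 to 4, y 103 to 174, up to z 68. Its arm, 20 mm wide, pivots at (-10, 115, 63): open it stands almost upright, tip at (-10, 93, 162); closed it lies level along -y, 100 mm long, and its rubber tip presses on the front at (-10, 30).
- clamp_handle (a joint): Angle (rad) of the clamp's handle: 0 open, raised 66 deg above level, leaning to jig +y; 1.15 fully down on its stop, level along jig +y. Turns about the jig's x direction at point clamp_pivot. The linked arm comes down with it; past dead centre at 1.08 it locks by itself. Needs under 8 N at the grip, pushed from its inner (-y), then upper, side; stays where it is left.
- handle_tip (a point): End of the handle: a rubber grip 18 mm in diameter and 80 mm long, of which this point is the outer end, 119 mm from the handle's pivot, on the grip's axis.
- clamp_pad: Spindle with rubber tip on the clamp arm; origin at the centre of the tip's lower face. Spring-loaded, about 5 N per mm; pressed up 2 to 4 mm when clamped.
- pull: Bystander: steel bar pull 110 mm long, 35 mm high, lying on the board's corner beside the clamp (jig -x, +y corner). Origin: centre of its feet.
- screwdriver: Bystander: screwdriver 150 mm long lying on the board beside the clamp (jig +x, +y corner). Origin about its middle.
- try_square: Bystander: try square 150 x 100 mm lying on the worktop beside the jig's open end.
- mug: Bystander: white mug, 80 mm wide, 95 mm high, standing near the jig.
- canister: Bystander: steel canister, 76 mm wide, 115 mm high.
- screw_jar: Bystander: glass jar of screws, 68 mm wide, 76 mm high.
- tape_measure: Bystander: tape measure 80 x 38 x 62 mm.

How it is judged:
By the outcome, as a careful person would: the job done as asked, in the order asked, and still so for the second after the job is handed in, with the robot touching nothing.
It also fails if it takes over 72 s, if anything falls off the work surface, if the arm or the gripper's body presses on something with over 40 N, if the wrist force passes 120 N, or if a joint passes its speed limit or range.

## Working session

There is one attempt and no reset: what is moved stays moved. The work goes in short steps, Python scripts to look and compute and a tool call to move; the robot and the scene stay as the last step left them, time stands still between calls to the robot, and variables do not carry over. Pictures are saved under pics/ and viewed, at most 10 in all, crops included, and the job is handed in when it is done.

Besides the shell and the picture viewer there is one more tool, called after ">>>" as name([rows], argument=value, ...), one row to a line, values as JSON. servo_tool: Moves the arm, as the interface text tells. Its arguments: {"type":"object","properties":{"series":{"type":"array"},"claw":{"type":"number"},"grip_force":{"type":"number"}},"required":["series"]}

```bash
mkdir -p pics; cat > h.py <<'E'
import numpy as np, cv2
from station import telemetry, eyes, ticket, recognise, trace
def save(n,f):
    im=eyes.grab_frame(n); cv2.imwrite(f'pics/{f}.png',im[:,:,::-1]); return im
def cal(n):
    c=eyes.calibration(n); return np.array(c['mtx']),np.array(c['rvec'],float).reshape(3),np.array(c['tvec'],float).reshape(3)
def proj(n,P):
    K,r,t=cal(n); return cv2.projectPoints(np.array(P,float).reshape(-1,1,3),r,t,K,None)[0].reshape(-1,2)
def ray(n,uv,z):
    K,r,t=cal(n); R=cv2.Rodrigues(r)[0]; C=-R.T@t
    uv=np.array(uv,float).reshape(-1,2); d=(R.T@np.linalg.inv(K)@np.c_[uv,np.ones(len(uv))].T).T
    return C+d*((z-C[2])/d[:,2])[:,None]
E
python3 - <<'E'
from h import *
s=telemetry.get_state(); print(s['t'],s['eef_pos'],s['ee_rot'],s['force'],s['width'])
a=save('scene','s0');b=save('side','d0')
cv2.imwrite('pics/both.png',np.hstack([a,b])[:,:,::-1][:, :, :]) if 0 else None
for c in('scene','side'):
  for n in('pin_a','end_stop','drawer_front','bushes','clamp_handle','clamp_pad','pull','screwdriver','jig','mug','canister','screw_jar','tape_measure','try_square'):
    print(c,n,[(np.round(x['position'],3).tolist(),round(x['conf'],2)) for x in recognise(c,n)[:3]])
E
```

```text
0.0 [ 0.20752495 -0.64179642  0.2256323 ] [ 3.13994314e+00 -1.58227220e-04 -2.82890774e+00] [-0.78272643 -0.23819967  0.18709313] 0.08778527973271928
scene pin_a [([0.625, 0.009, 0.02], 0.41)]
scene end_stop []
scene drawer_front [([0.558, -0.086, 0.037], 0.93)]
scene bushes [([0.626, 0.011, 0.017], 0.76)]
scene clamp_handle [([0.557, 0.188, 0.126], 0.69), ([0.715, -0.433, 0.058], 0.37)]
scene clamp_pad []
scene pull []
scene screwdriver [([0.624, 0.008, 0.02], 0.62), ([0.648, 0.114, 0.036], 0.59)]
scene jig [([0.624, 0.011, 0.021], 0.68)]
scene mug [([0.714, -0.431, 0.059], 0.93)]
scene canister [([0.572, -0.467, 0.088], 0.57)]
scene screw_jar [([0.44, 0.456, 0.058], 0.69)]
scene tape_measure [([0.675, 0.439, 0.043], 0.71), ([0.357, -0.481, 0.013], 0.51)]
scene try_square [([0.355, -0.481, 0.011], 0.49)]
side pin_a []
side end_stop []
side drawer_front [([0.545, -0.061, 0.034], 0.85), ([0.545, 0.108, 0.021], 0.27)]
side bushes [([0.544, 0.116, 0.022], 0.93)]
side clamp_handle [([0.695, -0.41, 0.066], 0.6), ([0.545, 0.2, 0.13], 0.57), ([0.543, 0.109, 0.02], 0.32)]
side clamp_pad [([0.476, 0.159, 0.051], 0.25)]
side pull [([0.477, 0.159, 0.052], 0.75)]
side screwdriver [([0.548, 0.198, 0.129], 0.7), ([0.641, 0.13, 0.04], 0.69), ([0.544, 0.107, 0.019], 0.66)]
side jig [([0.544, 0.11, 0.017], 0.69)]
side mug [([0.694, -0.411, 0.062], 0.83)]
side canister [([0.537, -0.439, 0.078], 0.74), ([0.547, -0.06, 0.036], 0.4)]
side screw_jar [([0.413, 0.477, 0.078], 0.98), ([0.538, -0.44, 0.078], 0.19)]
side tape_measure [([0.65, 0.456, 0.058], 0.55), ([0.393, -0.48, 0.007], 0.32), ([0.693, -0.412, 0.064], 0.3)]
side try_square [([0.391, -0.484, 0.007], 0.86)]
```

View pics/s0.png

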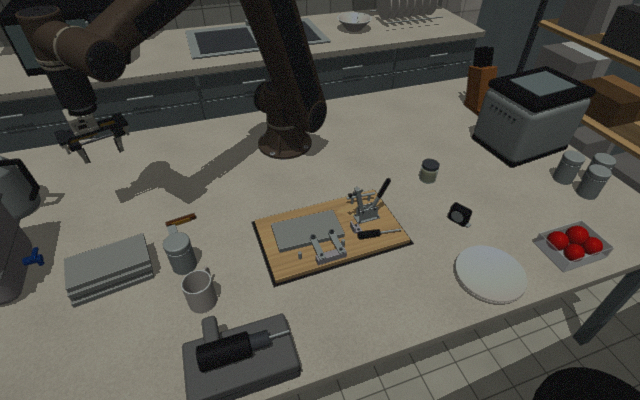

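View pics/d0.png

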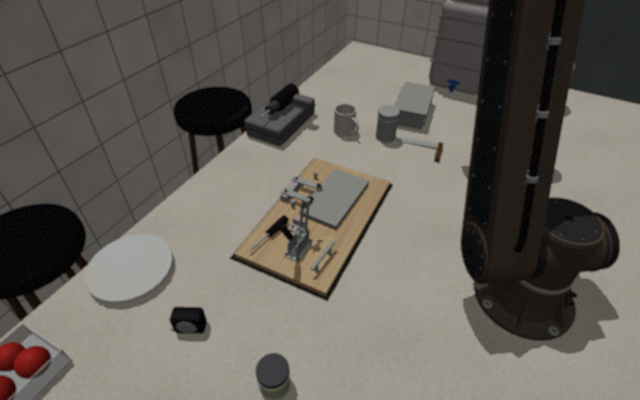

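Scene view: the board's corners are at about (252,227), (375,190), (412,241) and (275,284). The front is at (308,230), the bush arms at (328,245) and the clamp at (368,205). In the side view the corners are about (317,158), (392,184), (330,296) and (234,258).

```bash
cat >> h.py <<'E'
from scipy.optimize import least_squares
def J2W(p,P):
    P=np.array(P,float).reshape(-1,3)/1000; c,s=np.cos(p[2]),np.sin(p[2])
    return np.c_[p[0]+c*P[:,0]-s*P[:,1],p[1]+s*P[:,0]+c*P[:,1],P[:,2]]
def W2J(p,P):
    P=np.array(P,float).reshape(-1,3); c,s=np.cos(p[2]),np.sin(p[2]); d=P[:,:2]-np.array(p[:2])
    return np.c_[c*d[:,0]+s*d[:,1],-s*d[:,0]+c*d[:,1],P[:,2]]*1000
E
python3 - <<'E'
from h import *
C=[[-135,-230,18],[-135,230,18],[135,230,18],[135,-230,18]]
obs={'scene':[(252,226),(376,189),(412,240),(275,282)],'side':[(392,184),(329,293),(234,256),(317,158)]}
f=lambda p:np.concatenate([(proj(n,J2W(p,C))-obs[n]).ravel() for n in obs])
r=least_squares(f,[.56,0,0]); print(r.x, r.fun.round(1))
for n in obs: print(ray(n,obs[n],.018).round(3).tolist())
F={}
for n in('scene','side'):
    eyes.grab_frame(n); t=trace(n,'drawer_front')
    if t:
        m=t[0]['mask'].astype(np.uint8); c=max(cv2.findContours(m,0,2)[0],key=cv2.contourArea)
        w=ray(n,c.reshape(-1,2),.036); w=W2J(r.x,w)
        print(n,t[0]['conf'],m.sum(),cv2.minAreaRect(w[:,:2].astype(np.float32)))
print(cal('wrist'))
E
```

```text
[0.56708609 0.00512652 0.03327066] [ 1.4 -7.3 -3.  -1.6 -2.  -2.8  0.4 -2.9 -2.7 -3.3 -2.5 -0.7  0.  -2.7
 -3.7 -0.9]
[[0.472, -0.241, 0.018], [0.437, 0.237, 0.018], [0.708, 0.24, 0.018], [0.719, -0.224, 0.018]]
[[0.427, -0.219, 0.018], [0.418, 0.229, 0.018], [0.689, 0.247, 0.018], [0.696, -0.222, 0.018]]
scene 0.82 1904 ((-2.1465911865234375, -81.73822021484375), (223.00550842285156, 139.44378662109375), 86.92681884765625)
side 0.59 2198 ((-18.14288330078125, -68.148193359375), (236.24453735351562, 131.1884765625), 89.0234375)
(array([[278.51037141,   0.        , 317.39981297],
       [  0.        , 278.51037141, 200.61171276],
       [  0.        ,   0.        ,   1.        ]]), array([-1.73903192, -2.38857943, -0.34074419]), array([ 0.6751447 , -0.03474351,  0.3895684 ]))
```

>>> servo_tool([
  [[-27,26,-5,0],[-27,26,-5,0],[-27,26,-5,0],[-27,26,-5,0],[-27,26,-5,0],[-27,26,-5,0],[-27,26,-5,0],[-27,26,-5,0],[-27,26,-5,0],[-27,26,-5,0]],
])

```text
t: 2.53
eef_pos: [0.385, -0.3101, 0.2772]
ee_rot: [-3.141, 0.001, -2.829]
force: [0.1, -0.2, 0.1]
width: 0.0879
gripper_force: 0.0
```

>>> servo_tool([
  [[-28,26,-3,0],[-28,26,-3,0],[-28,26,-3,0],[-28,26,-3,0],[-28,26,-3,0],[-28,26,-3,0],[-28,26,0,0],[0,0,0,0.104],[0,0,0,0.104],[0,0,0,0.104]],
])

```text
t: 3.37
eef_pos: [0.5154, -0.0773, 0.2944]
ee_rot: [-3.142, -0.0, 3.139]
force: [-0.0, -0.5, 0.4]
width: 0.0873
gripper_force: 0.0
```

```bash
python3 - <<'E'
from h import *
im=save('wrist','w0'); cv2.imwrite('pics/w0.png',cv2.resize(im[:,:,::-1],(800,500)))
K,r,t=cal('wrist');R=cv2.Rodrigues(r)[0];print('C',-R.T@t, R[2])
print(telemetry.get_state()['eef_pos'],telemetry.get_state()['ee_rot'])
E
```

```text
C [ 0.43891578 -0.07685761  0.45220046] [ 0.28029102 -0.00382601 -0.95990745]
[ 0.51522236 -0.07763056  0.29453432] [ 3.14154111e+00 -4.63616289e-05  3.13110832e+00]
```

View pics/w0.png

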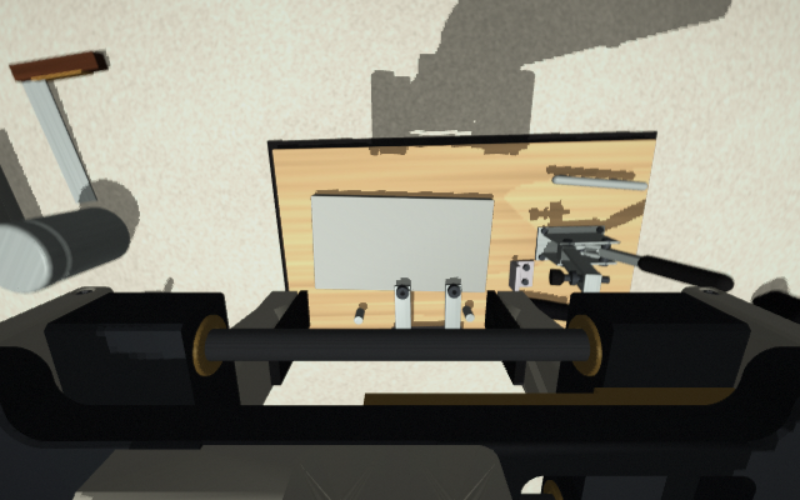

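Wrist view (800x500): the board's near edge runs from (272,148) to (655,137). The front's corners are (312,195), (492,200), (487,290) and (315,289). The pins are at (360,315) and (469,313), the bush arms at (403,295) and (454,295), the stop at (521,275), and the handle runs from (640,262) to (730,285).

```bash
cat >> h.py <<'E'
def lfit(P):
    vx,vy,x,y=cv2.fitLine(np.array(P,np.float32).reshape(-1,2),cv2.DIST_HUBER,0,.001,.001).ravel(); return np.array([x,y]),np.array([vx,vy])
def greyquad(n,im,p,z=.036):
    hsv=cv2.cvtColor(im,cv2.COLOR_RGB2HSV); m=((hsv[...,1]<40)&(hsv[...,2]>120)).astype(np.uint8)
    return m
E
python3 - <<'E'
from h import *
im=cv2.imread('pics/w0.png')  # 800x500
hsv=cv2.cvtColor(im,cv2.COLOR_BGR2HSV)
wood=(hsv[...,1]>60)&(hsv[...,2]>120)&(hsv[...,0]<30)
def first(m,ax,idx,lo,hi):
    out=[]
    for i in idx:
        l=m[lo:hi,i] if ax==0 else m[i,lo:hi]
        k=np.flatnonzero(l)
        if len(k): out.append((i,lo+k[0]) if ax==0 else (lo+k[0],i))
    return np.array(out,float)
def W(P,z): return ray('wrist',P/1.25,z)
top=first(wood,0,list(range(285,365,4))+list(range(540,650,4)),110,185); left=first(wood,1,range(160,285,4),250,310)
T=W(top,.018);L=W(left,.018)
pt,dt=lfit(T[:,:2]);pl,dl=lfit(L[:,:2])
print('near edge',pt,np.arctan2(dt[1],dt[0]),'left',pl,np.arctan2(dl[1],dl[0]))
a=np.linalg.solve(np.c_[dt,-dl],pl-pt); c=pt+dt*a[0]
yaw=np.arctan(-dt[0]/dt[1]); 
p=np.array([0,0,yaw]); o=c-J2W(p,[-135,-230,18])[0,:2]; p[:2]=o; print('jig',p)
grey=(hsv[...,1]<45)&(hsv[...,2]>150)
ft=first(grey,0,range(325,485,5),180,230); fl=first(grey,1,range(210,280,4),295,350)
fr=[];fb=[]
for y in range(212,280,4):
    k=np.flatnonzero(~grey[y,450:]); fr.append((450+k[0],y))
for x in list(range(322,390,4))+list(range(416,438,4))+list(range(466,482,3)):
    k=np.flatnonzero(~grey[260:,x]); fb.append((x,260+k[0]))
for nme,q in(('-x',ft),('-y',fl),('+y',np.array(fr,float)),('+x',np.array(fb,float))):
    w=W2J(p,W(q,.036)); b,d=lfit(w[:,:2]); print(nme,b.round(1),np.degrees(np.arctan(-d[0]/d[1] if nme[1]=='x' else d[1]/d[0])).round(2))
for nme,P in(('pins top',[[81,-135,44],[81,10,44],[81,-135,18],[81,10,18]]),('home',[[75,65,18]]),('pivot',[[-10,160,63]]),('bush ends',[[33,-77,55],[33,-13,55]]),('tip',[[-10,208.4,171.7]])):
    print(nme,(proj('wrist',J2W(p,P))*1.25).round(0).tolist())
E
```

```text
near edge [0.4343834  0.02296483] -1.5566224 left [ 0.5274934  -0.22517838] 0.010782049
jig [0.56964103 0.00574606 0.01417394]
-x [-75.4 -80.3] -2.7
-y [ -24.2 -187.1] -2.74
+y [-23.4  31.4] -3.11
+x [ 42.7 -89.5] -2.68
pins top [[359.0, 321.0], [471.0, 318.0], [361.0, 312.0], [467.0, 310.0]]
home [[508.0, 305.0]]
pivot [[606.0, 253.0]]
bush ends [[403.0, 289.0], [456.0, 288.0]]
tip [[735.0, 287.0]]
```

>>> servo_tool([
  [[28,10,25,-0.025],[28,10,25,0],[0,0,32,0],[0,0,32,0],[0,0,32,0],[0,0,32,0],[0,0,32,0],[0,0,32,0],[0,0,18,0],[0,0,8,0]],
])

```text
t: 4.25
eef_pos: [0.4571, -0.0596, 0.0241]
ee_rot: [-3.141, -0.004, -3.114]
force: [-0.8, 0.3, 0.3]
width: 0.0875
gripper_force: 0.0
```

```bash
cat >> h.py <<'E'
JIG=np.array([0.56964103,0.00574606,0.01417394])
def st():
    s=telemetry.get_state(); c,q=np.cos(JIG[2]),np.sin(JIG[2]); f=s['force']
    print('t',round(s['t'],2),'jig',W2J(JIG,s['eef_pos']).round(1),'yaw-jig',round(s['ee_rot'][2]-JIG[2],4),'Fjig',np.round([c*f[0]+q*f[1],-q*f[0]+c*f[1],f[2]],1),'w',round(s['width'],4))
E
python3 -c "from h import *;st()"
```

```text
t 4.25 jig [[-113.5  -63.7   24.1]] yaw-jig -3.1283 Fjig [-0.8  0.4  0.3] w 0.0875
```

>>> servo_tool([
  [[-8,0,-1,0.01],[-8,0,0,0],[-5,0,0,0],[-4,0,0,0],[-4,0,0,0],[-4,0,0,0],[-4,0,0,0],[-4,0,0,0],[-4,0,0,0],[-4,0,0,0]],
])

```text
t: 5.08
eef_pos: [0.5082, -0.0581, 0.0276]
ee_rot: [-3.142, 0.0, -3.126]
force: [-1.1, -0.5, 0.3]
width: 0.088
gripper_force: 0.5
```

```bash
python3 -c "from h import *;st()"
```

```text
t 5.08 jig [[-62.4 -63.   27.6]] yaw-jig -3.1398 Fjig [-1.1 -0.5  0.3] w 0.088
```

>>> servo_tool([
  [[-1,0,0,0],[-1,0,0,0],[-1,0,0,0],[-1,0,0,0],[-0.5,0,0,0],[-0.5,0,0,0],[-0.5,0,0,0],[-0.5,0,0,0],[-0.5,0,0,0],[-0.5,0,0,0]],
])

```text
t: 5.92
eef_pos: [0.5133, -0.0584, 0.0272]
ee_rot: [-3.141, -0.003, -3.126]
force: [-7.0, 0.4, 3.1]
width: 0.0875
gripper_force: 3.2
```

```bash
python3 -c "from h import *;st()"
```

```text
t 5.92 jig [[-57.2 -63.3  27.2]] yaw-jig -3.14 Fjig [-7.   0.5  3.1] w 0.0875
```

>>> servo_tool([
  [[-0.4,0,0,0],[-0.4,0,0,0],[-0.4,0,0,0],[0,0,0,0],[0,0,0,0],[0,0,0,0],[0,0,0,0],[0,0,0,0],[0,0,0,0],[0,0,0,0]],
])

```text
t: 6.75
eef_pos: [0.5134, -0.0586, 0.027]
ee_rot: [-3.141, -0.004, -3.126]
force: [-7.4, -0.0, 3.1]
width: 0.0879
gripper_force: 3.9
```

```bash
python3 -c "from h import *;st()"
```

```text
t 6.75 jig [[-57.1 -63.5  27. ]] yaw-jig -3.14 Fjig [-7.4  0.1  3.1] w 0.0879
```

>>> servo_tool([
  [[-0.5,0,0,0],[-0.5,0,0,0],[-0.5,0,0,0],[-0.5,0,0,0],[0,0,0,0],[0,0,0,0],[0,0,0,0],[0,0,0,0],[0,0,0,0],[0,0,0,0]],
])

```text
t: 7.58
eef_pos: [0.5136, -0.0589, 0.0265]
ee_rot: [-3.14, -0.008, -3.126]
force: [-11.7, -0.5, 4.6]
width: 0.0877
gripper_force: 5.9
```

```bash
python3 - <<'E'
from h import *
st(); im=save('wrist','w1'); cv2.imwrite('pics/w1.png',cv2.resize(im[:,:,::-1],(800,500)))
p=J2W(JIG,[[75,-155,36],[75,65,36],[-45,65,36],[-45,-155,36],[81,-135,44],[81,10,44]]);print((proj('wrist',p)*1.25).round().tolist())
E
```

```text
t 7.58 jig [[-57.  -63.9  26.5]] yaw-jig -3.1401 Fjig [-11.7  -0.4   4.6] w 0.0877
[[238.0, 527.0], [622.0, 528.0], [666.0, 341.0], [207.0, 340.0], [269.0, 550.0], [530.0, 551.0]]
```

View pics/w1.png

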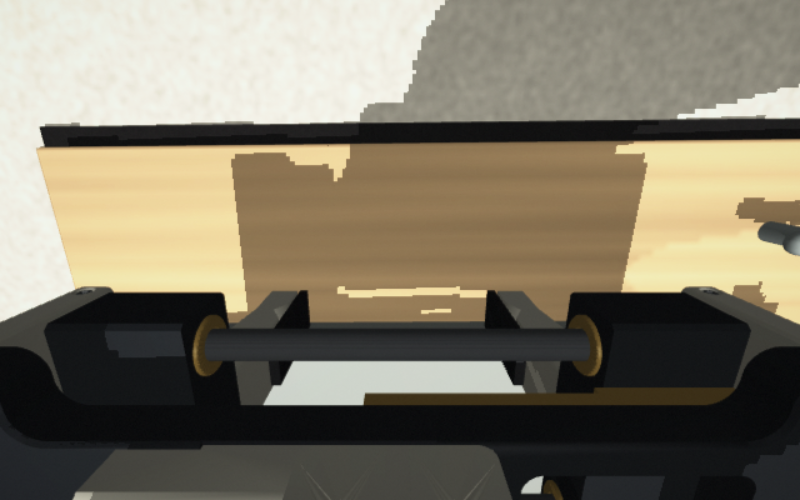

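```bash
python3 -c "
from h import *
s=telemetry.get_state();print(np.round(s['q'],2),s['moment'])"
```

```text
[ 0.27  0.33 -0.57 -0.   -0.68 -1.82] [0.19813546 4.27342449 0.62872211]
```

>>> servo_tool([
  [[2,0,0,0],[12,0,0,0],[0,0,-38,0],[0,0,-38,0],[-14,-32,0,0],[-14,-32,0,0],[-14,-32,0,0],[-14,-32,0,0],[-14,-32,0,0],[0,0,0,0]],
])

```text
t: 8.47
eef_pos: [0.5794, -0.2219, 0.1035]
ee_rot: [-3.14, 0.002, -3.128]
force: [1.1, -0.0, 0.5]
width: 0.0875
gripper_force: 0.0
```

>>> servo_tool([
  [[0,0,0,-0.12],[0,0,0,-0.12],[0,0,0,-0.12],[0,0,0,-0.12],[0,0,0,-0.12],[0,0,0,-0.12],[0,0,0,-0.12],[0,0,0,-0.12],[0,0,0,-0.12],[0,0,0,-0.12]],
])

```text
t: 9.3
eef_pos: [0.5773, -0.2172, 0.1038]
ee_rot: [-3.14, 0.0, -1.92]
force: [-0.1, -1.2, -0.2]
width: 0.0881
gripper_force: 0.0
```

>>> servo_tool([
  [[0,0,0,-0.12],[0,0,0,-0.12],[0,0,0,-0.12],[0,0,0,-0.01],[0,0,0,0],[0,0,0,0],[0,0,0,0],[0,0,0,0],[0,0,0,0],[0,0,0,0]],
])

```text
t: 10.13
eef_pos: [0.5765, -0.2171, 0.1036]
ee_rot: [-3.142, -0.0, -1.557]
force: [0.7, 0.0, -0.5]
width: 0.0877
gripper_force: 0.0
```

```bash
python3 - <<'E'
from h import *
st(); im=save('wrist','w2'); cv2.imwrite('pics/w2.png',cv2.resize(im[:,:,::-1],(800,500)))
im=save('scene','s2'); cv2.imwrite('pics/s2c.png',cv2.resize(im[170:300,230:430,::-1],None,fx=4,fy=4,interpolation=2))
for n,f in(('wrist',1.25),):
  p=J2W(JIG,[[75,-188,36],[75,32,36],[-45,32,36],[-45,-188,36],[81,-135,44],[81,10,44]]);print((proj(n,p)*f).round().tolist())
E
```

```text
t 10.13 jig [[   3.7 -222.9  103.6]] yaw-jig -1.5707 Fjig [ 0.7  0.  -0.5] w 0.0877
[[296.0, 312.0], [316.0, 538.0], [451.0, 538.0], [465.0, 312.0], [290.0, 383.0], [305.0, 529.0]]
```

View pics/s2c.png

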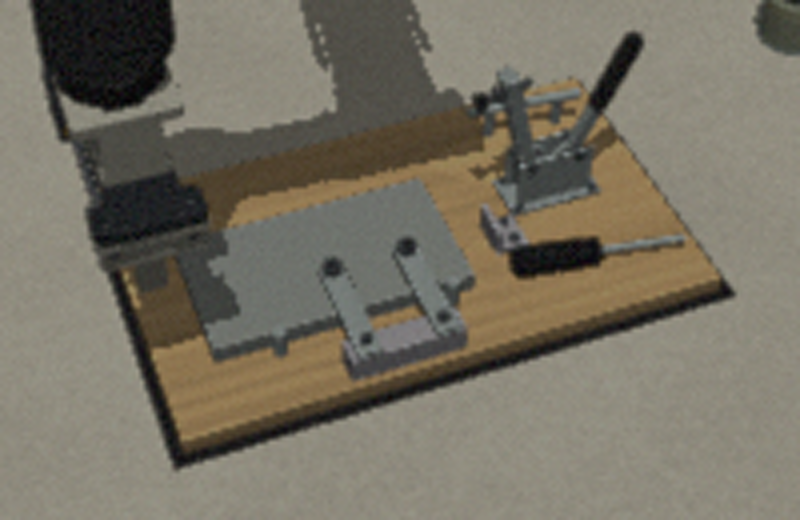

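```bash
python3 - <<'E'
from h import *
# stop top in scene crop ~ (497,215): full px
print(W2J(JIG,ray('scene',[[230+497/4,170+215/4]],.040)))
E
```

```text
[[27.33041895 73.90795214 40.        ]]
```

>>> servo_tool([
  [[0,-8,36,0],[0,0,36,0],[0,0,5,0],[-8,0,0,0],[-6,0,0,0],[-4,0,0,0],[-4,-0.2,0,0],[-4,-0.2,0,0],[-4,-0.2,0,0],[-4,-0.2,0,0]],
])

```text
t: 11.07
eef_pos: [0.5852, -0.1826, 0.0275]
ee_rot: [-3.14, -0.0, -1.556]
force: [-1.2, -1.6, -0.5]
width: 0.0876
gripper_force: 0.5
```

```bash
python3 -c "from h import *;st()"
```

```text
t 11.07 jig [[  12.8 -188.6   27.5]] yaw-jig -1.5698 Fjig [-1.2 -1.6 -0.5] w 0.0876
```

>>> servo_tool([
  [[-3,-0.1,0,0],[-3,-0.1,0,0],[-3,-0.1,0,0],[-3,-0.1,0,0],[-2,-0.1,0,0],[-1,-0.1,0,0],[-1,0,0,0],[-0.5,0,0,0],[-0.5,0,0,0],[-0.5,0,0,0]],
])

```text
t: 11.9
eef_pos: [0.585, -0.1655, 0.0265]
ee_rot: [3.141, 0.0, -1.556]
force: [-1.0, -1.0, -0.6]
width: 0.0879
gripper_force: 0.5
```

```bash
python3 -c "from h import *;st()"
```

```text
t 11.9 jig [[  12.9 -171.5   26.5]] yaw-jig -1.5701 Fjig [-1.  -0.9 -0.6] w 0.0879
```

>>> servo_tool([
  [[-1,0,0,0],[-1,0,0,0],[-0.5,0,0,0],[-0.5,0,0,0],[-0.5,0,0,0],[-0.5,0,0,0],[-0.5,0,0,0],[-0.5,0,0,0],[-0.5,0,0,0],[0,0,0,0]],
])

```text
t: 12.73
eef_pos: [0.585, -0.1605, 0.0266]
ee_rot: [3.141, -0.001, -1.556]
force: [-0.1, -4.3, -0.8]
width: 0.0875
gripper_force: 2.3
```

```bash
python3 -c "from h import *;st()"
```

```text
t 12.73 jig [[  13.  -166.4   26.6]] yaw-jig -1.57 Fjig [-0.2 -4.3 -0.8] w 0.0875
```

>>> servo_tool([
  [[-0.5,0,0,0],[-0.5,0,0,0],[-0.5,0,0,0],[-0.5,0,0,0],[0,0,0,0],[0,0,0,0],[0,0,0,0],[0,0,0,0],[0,0,0,0],[0,0,0,0]],
])

```text
t: 13.57
eef_pos: [0.5849, -0.1603, 0.0268]
ee_rot: [3.141, -0.002, -1.556]
force: [0.9, -14.2, -0.5]
width: 0.0874
gripper_force: 7.3
```

```bash
python3 -c "from h import *;st()"
```

```text
t 13.57 jig [[  13.  -166.2   26.8]] yaw-jig -1.5702 Fjig [  0.7 -14.2  -0.5] w 0.0874
```

>>> servo_tool([
  [[2,0,0,0],[12,0,0,0],[0,0,-38,0],[0,0,-38,0],[0,0,-38,0.1],[0,0,-38,0.12],[0,0,-38,0.12],[0,0,-38,0.12],[0,0,-34,0.12],[0,0,0,0.12]],
])

```text
t: 14.4
eef_pos: [0.5882, -0.1731, 0.2973]
ee_rot: [-3.131, 0.006, -2.261]
force: [0.8, -0.2, 0.5]
width: 0.0875
gripper_force: 0.0
```

>>> servo_tool([
  [[0,0,0,0.12],[0,0,0,0.12],[0,0,0,0.12],[0,0,0,0.12],[0,0,0,0.12],[0,0,0,0.12],[0,0,0,0.12],[0,0,0,0.03],[22,33,0,0],[22,33,0,0]],
])

```text
t: 15.23
eef_pos: [0.54, -0.1071, 0.2872]
ee_rot: [3.141, -0.002, -3.129]
force: [0.7, 1.5, 1.0]
width: 0.0872
gripper_force: 0.0
```

>>> servo_tool([
  [[28,33,0,0],[0,0,0,0],[0,0,0,0],[0,0,0,0],[0,0,0,0],[0,0,0,0],[0,0,0,0],[0,0,0,0],[0,0,0,0],[0,0,0,0]],
])

```text
t: 16.07
eef_pos: [0.5128, -0.0756, 0.2883]
ee_rot: [-3.142, -0.0, -3.126]
force: [0.0, 0.2, 0.1]
width: 0.0872
gripper_force: 0.0
```

```bash
python3 - <<'E'
from h import *
st(); im=save('wrist','w3'); cv2.imwrite('pics/w3.png',cv2.resize(im[80:290,190:510,::-1],(800,525),interpolation=2))
p=J2W(JIG,[[75,-155,36],[75,65,36],[-45,65,36],[-45,-155,36],[81,-135,44],[81,10,44]]);print(((proj('wrist',p)-[190,80])*2.5).round().tolist())
E
```

```text
t 16.07 jig [[-58.  -80.5 288.3]] yaw-jig -3.1405 Fjig [0.  0.2 0.1] w 0.0872
[[204.0, 434.0], [543.0, 434.0], [561.0, 253.0], [195.0, 253.0], [234.0, 448.0], [460.0, 448.0]]
```

View pics/w3.png

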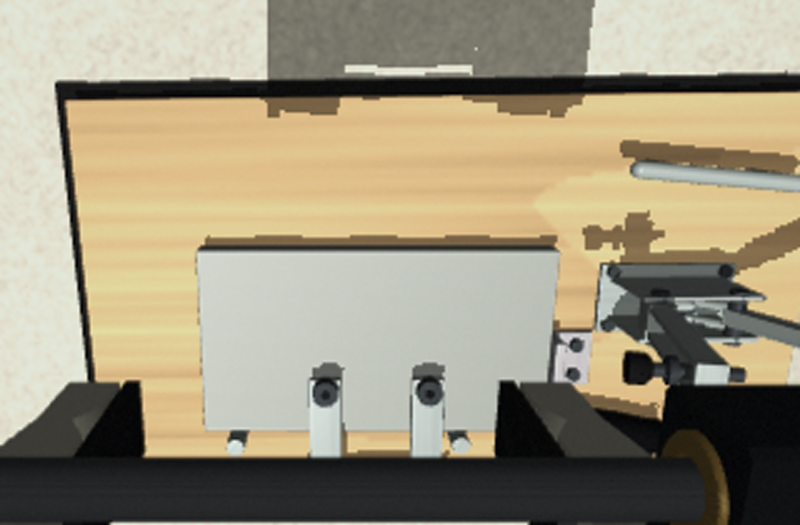

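Front lies at the stop (556,355) with its long edge (y≈431) at both pins (236,441) and (459,441). Checking squareness numerically.

```bash
python3 - <<'E'
from h import *
im=cv2.imread('pics/w3.png'); hsv=cv2.cvtColor(im,cv2.COLOR_BGR2HSV)
grey=(hsv[...,1]<45)&(hsv[...,2]>150); wood=(hsv[...,1]>60)&(hsv[...,2]>120)&(hsv[...,0]<30)
back=lambda P:W2J(JIG,ray('wrist',np.array(P,float)/2.5+[190,80],.036))[:,:2]
A=[(x,235+np.flatnonzero(grey[235:300,x])[0]) for x in range(210,550,6)]
B=[(x,390+np.flatnonzero(~grey[390:,x])[0]) for x in list(range(212,305,5))+list(range(350,408,5))+list(range(447,490,5))]
L=[(180+np.flatnonzero(grey[y,180:260])[0],y) for y in range(260,425,6)]
R=[(480+np.flatnonzero(~grey[y,480:])[0],y) for y in range(262,325,6)]
for n,P in zip('ABLR',(A,B,L,R)):
    b,d=lfit(back(P)); print(n,b.round(1),d.round(4))
T=[(x,60+np.flatnonzero(wood[60:130,x])[0]) for x in list(range(75,260,6))+list(range(600,800,6))]
b,d=lfit(W2J(JIG,ray('wrist',np.array(T,float)/2.5+[190,80],.018))[:,:2]);print('board',b,d)
E
```

```text
A [-45.6 -20.5] [ 7.e-04 -1.e+00]
B [ 72.6 -69.7] [0.0033 1.    ]
L [  12.9 -154.3] [1.     0.0023]
R [-21.4  64.1] [1.     0.0075]
board [-135.75252     -6.9383864] [ 0.01086031 -0.99994105]
```

>>> servo_tool([
  [[16,18,28,0],[4,0,36,0],[0,0,36,0],[0,0,36,0],[0,0,36,0],[0,0,36,0],[0,0,36,0],[0,0,17,0],[-5,0,0,0],[-3,0,0,0]],
], claw=1)

```text
t: 16.95
eef_pos: [0.5009, -0.0576, 0.0273]
ee_rot: [-3.141, -0.002, -3.125]
force: [1.0, 0.3, -0.1]
width: 0.0267
gripper_force: 0.0
```

```bash
python3 -c "from h import *;st()"
```

```text
t 16.95 jig [[-69.7 -62.4  27.3]] yaw-jig -3.1393 Fjig [ 1.   0.3 -0.1] w 0.0267
```

>>> servo_tool([
  [[-2,0,0,0],[-2,0,0,0],[-2,0,0,0],[-1,0,0,0],[-1,0,0,0],[-1,0,0,0],[-0.5,0,0,0],[-0.5,0,0,0],[-0.5,0,0,0],[-0.5,0,0,0]],
])

```text
t: 17.78
eef_pos: [0.5115, -0.0573, 0.0276]
ee_rot: [-3.142, -0.0, -3.126]
force: [-0.3, -1.1, -0.3]
width: 0.0009
gripper_force: 0.0
```

```bash
python3 -c "from h import *;st()"
```

```text
t 17.78 jig [[-59.1 -62.3  27.6]] yaw-jig -3.1399 Fjig [-0.3 -1.1 -0.3] w 0.0009
```

>>> servo_tool([
  [[-1,0,0,0],[-0.5,0,0,0],[-0.5,0,0,0],[-0.5,0,0,0],[-0.5,0,0,0],[-0.5,0,0,0],[0,0,0,0],[0,0,0,0],[0,0,0,0],[0,0,0,0]],
])

```text
t: 18.62
eef_pos: [0.5138, -0.0577, 0.0272]
ee_rot: [-3.141, -0.002, -3.126]
force: [-4.7, -1.9, 0.5]
width: 0.0005
gripper_force: 2.5
```

```bash
python3 -c "from h import *;st()"
```

```text
t 18.62 jig [[-56.7 -62.6  27.2]] yaw-jig -3.1403 Fjig [-4.7 -1.8  0.5] w 0.0005
```

>>> servo_tool([
  [[-0.5,0,0,0],[-0.5,0,0,0],[-0.5,0,0,0],[-0.5,0,0,0],[-0.5,0,0,0],[0,0,0,0],[0,0,0,0],[0,0,0,0],[0,0,0,0],[0,0,0,0]],
])

```text
t: 19.45
eef_pos: [0.514, -0.0578, 0.0267]
ee_rot: [-3.141, -0.006, -3.127]
force: [-10.2, 0.8, 4.0]
width: 0.0007
gripper_force: 5.4
```

```bash
python3 -c "from h import *;st();print(telemetry.get_state()['moment'])"
```

```text
t 19.45 jig [[-56.6 -62.8  26.7]] yaw-jig -3.1409 Fjig [-10.2   0.9   4. ] w 0.0007
[0.11817789 3.97454789 0.14410819]
```

>>> servo_tool([
  [[-0.5,0,0,0],[-0.5,0,0,0],[0,0,0,0],[0,0,0,0],[0,0,0,0],[2,0,0,0],[12,0,0,0],[0,0,-38,0],[0,0,-38,0],[-28,-30,0,0]],
])

```text
t: 20.28
eef_pos: [0.5359, -0.084, 0.113]
ee_rot: [3.14, 0.015, -3.121]
force: [1.4, 1.8, 1.2]
width: 0.0003
gripper_force: 0.0
```

>>> servo_tool([
  [[-24,-30,0,-0.12],[0,0,0,-0.12],[0,0,0,-0.12],[0,0,0,-0.12],[0,0,0,-0.12],[0,0,0,-0.12],[0,0,0,-0.12],[0,0,0,-0.12],[0,0,0,-0.12],[0,0,0,-0.12]],
])

```text
t: 21.12
eef_pos: [0.5588, -0.1163, 0.1041]
ee_rot: [-3.139, 0.001, -1.92]
force: [-0.3, -0.1, -0.1]
width: 0.0008
gripper_force: 0.0
```

>>> servo_tool([
  [[0,0,0,-0.12],[0,0,0,-0.12],[0,0,0,-0.12],[30,0,0,-0.01],[30,0,0,0],[0,0,0,0],[0,0,0,0],[0,0,0,0],[0,0,0,0],[0,0,0,0]],
])

```text
t: 21.95
eef_pos: [0.5583, -0.1758, 0.1037]
ee_rot: [-3.141, 0.0, -1.555]
force: [-0.4, 0.0, 0.1]
width: 0.0004
gripper_force: 0.0
```

```bash
python3 -c "from h import *;st()"
```

```text
t 21.95 jig [[ -14.  -181.4  103.7]] yaw-jig -1.5695 Fjig [-0.4  0.1  0.1] w 0.0004
```

>>> servo_tool([
  [[0,-38,0,0],[0,0,38,0],[0,0,38,0],[-6,0,0,0],[-4,0,0,0],[-2,0,0,0],[-1,0,0,0],[-0.5,0,0,0],[-0.5,0,0,0],[-0.5,0,0,0]],
])

```text
t: 22.78
eef_pos: [0.5963, -0.1614, 0.029]
ee_rot: [-3.139, 0.0, -1.556]
force: [-0.7, 0.4, -0.3]
width: 0.0004
gripper_force: 0.0
```

```bash
python3 -c "from h import *;st()"
```

```text
t 22.78 jig [[  24.3 -167.5   29. ]] yaw-jig -1.5704 Fjig [-0.7  0.4 -0.3] w 0.0004
```

>>> servo_tool([
  [[-0.5,0,1,0],[-0.5,0,0,0],[-0.5,0,0,0],[-0.5,0,0,0],[-0.5,0,0,0],[-0.5,0,0,0],[0,0,0,0],[0,0,0,0],[0,0,0,0],[0,0,0,0]],
])

```text
t: 23.62
eef_pos: [0.5955, -0.1601, 0.0268]
ee_rot: [3.141, -0.002, -1.556]
force: [-0.5, -10.1, 0.3]
width: 0.0003
gripper_force: 4.8
```

```bash
python3 -c "from h import *;st()"
```

```text
t 23.62 jig [[  23.5 -166.2   26.8]] yaw-jig -1.5704 Fjig [ -0.7 -10.1   0.3] w 0.0003
```

>>> servo_tool([
  [[-0.4,0,0,0],[-0.4,0,0,0],[0,0,0,0],[0,0,0,0],[2,0,0,0],[12,0,0,0],[0,0,-40,0],[0,0,-40,0],[0,0,-40,0],[0,0,-40,0]],
])

```text
t: 24.45
eef_pos: [0.5954, -0.1721, 0.1882]
ee_rot: [3.141, 0.0, -1.556]
force: [1.7, -0.1, -0.4]
width: 0.0
gripper_force: 0.0
```

>>> servo_tool([
  [[-30,-9,-25,0],[-30,-9,-25,0],[-30,-9,-25,0],[-12,0,-25,0],[0,0,0,0],[0,0,0,0],[0,0,0,0],[0,0,0,0],[0,0,0,0],[0,0,0,0]],
])

```text
t: 25.28
eef_pos: [0.6209, -0.07, 0.2856]
ee_rot: [3.14, -0.0, -1.557]
force: [0.3, 0.2, -1.0]
width: 0.0003
gripper_force: 0.0
```

```bash
python3 - <<'E'
from h import *
st(); im=save('wrist','w4'); cv2.imwrite('pics/w4.png',cv2.resize(im[20:320,120:520,::-1],(800,600),interpolation=2)); cv2.imwrite('pics/w4raw.png',im[:,:,::-1])
p=J2W(JIG,[[75,-155,36],[75,65,36],[-45,65,36],[-45,-155,36],[81,-135,44],[81,10,44]]);print(((proj('wrist',p)-[120,20])*2).round().tolist())
E
```

```text
t 25.28 jig [[ 50.2 -76.4 285.6]] yaw-jig -1.5714 Fjig [ 0.3  0.2 -1. ] w 0.0003
[[358.0, 195.0], [364.0, 478.0], [512.0, 478.0], [530.0, 195.0], [350.0, 225.0], [354.0, 418.0]]
```

View pics/w4.png

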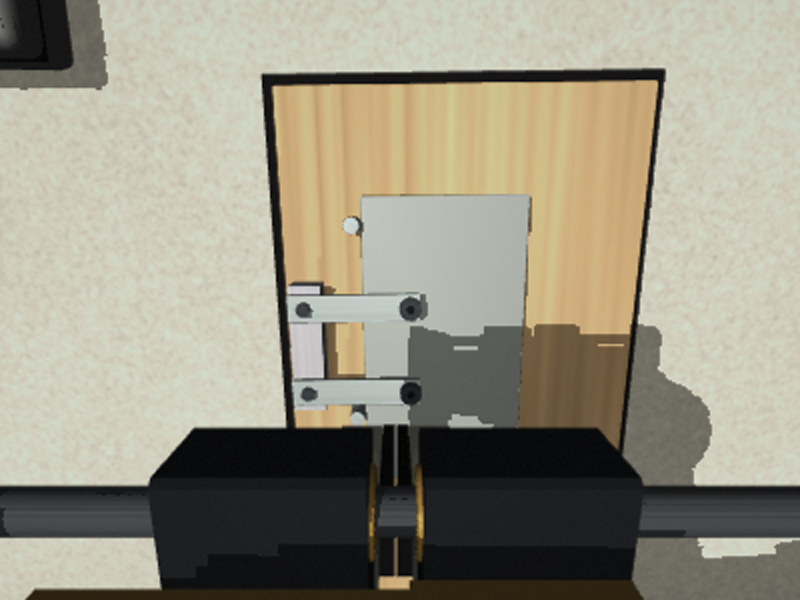

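```bash
cat > ed.py <<'E'
from h import *
im=cv2.imread('pics/w4raw.png'); B=im[...,0].astype(float); hsv=cv2.cvtColor(im,cv2.COLOR_BGR2HSV); S=hsv[...,1].astype(float)
def edge(img,ax,idx,lo,hi,sgn):
    out=[]
    for i in idx:
        l=(img[lo:hi,i] if ax==0 else img[i,lo:hi]); l=cv2.GaussianBlur(l.reshape(1,-1),(5,1),.8).ravel()
        g=np.maximum(np.diff(l)*sgn,0); k=g.argmax(); w=slice(max(0,k-2),k+3); c=lo+.5+(np.arange(len(g))[w]*g[w]).sum()/max(g[w].sum(),1e-9)
        out.append((i,c) if ax==0 else (c,i))
    return np.array(out)
u=lambda x:int(120+x/2); v=lambda y:int(20+y/2)
G=cv2.cvtColor(im,cv2.COLOR_BGR2GRAY).astype(float)
def rep(n,P,z):
    b,d=lfit(P); res=np.abs((P-b)@np.array([-d[1],d[0]]))
    W=W2J(JIG,ray('wrist',P,z))[:,:2]; q,e=lfit(W)
    a=np.degrees(np.arctan2(e[1],e[0]))%90; a=a-90 if a>45 else a
    print(n,q.round(1),'yaw',a.round(2),'res px',np.median(res).round(2))
rep('board-y',edge(G,0,range(u(285),u(650)),v(72),v(100),1),.018)
rep('board+x',edge(S,1,range(v(100),v(275)),u(255),u(300),1),.018)
rep('board-x',edge(S,1,range(v(100),v(320)),u(630),u(675),-1),.018)
rep('slab-y',edge(S,0,range(u(370),u(520)),v(180),v(210),-1),.036)
rep('slab+x',edge(S,1,list(range(v(205),v(215)))+list(range(v(245),v(285)))+list(range(v(330),v(370))),u(345),u(380),-1),.036)
rep('slab-x',edge(S,1,list(range(v(205),v(315))),u(515),u(540),1),.036)
rep('arm1 -y',edge(G,0,range(u(330),u(395)),v(288),v(302),1),.045)
rep('arm1 +y',edge(G,0,range(u(330),u(395)),v(314),v(330),-1),.045)
E
python3 ed.py
```

```text
board-y [  -4.4 -230.1] yaw 0.61 res px 0.11
board+x [ 135.9 -173.9] yaw 0.71 res px 0.1
board-x [-134.4 -148.6] yaw 0.63 res px 0.09
slab-y [  28.8 -155.1] yaw 0.8 res px 0.05
slab+x [ 74.1 -94.7] yaw 0.5 res px 0.05
slab-x [ -45.  -106.4] yaw 0.44 res px 0.09
arm1 -y [ 67.5 -85.2] yaw 0.09 res px 0.01
arm1 +y [ 74.4 -66.5] yaw -0.75 res px 0.26
```

>>> servo_tool([
  [[-39,10,0,-0.011],[-40,10,0,0],[-40,10,0,0],[-40,10,0,0],[-40,10,0,0],[-40,10,0,0],[0,0,0,0],[0,0,30,0],[0,0,30,0],[0,0,0,0]],
])

```text
t: 26.17
eef_pos: [0.5525, 0.1673, 0.2207]
ee_rot: [3.133, -0.003, -1.546]
force: [-2.1, -1.3, -1.4]
width: 0.0004
gripper_force: 0.0
```

```bash
echo "JIG[2]=0.0255" >> h.py; python3 - <<'E'
from h import *
st()
im=save('side','d5'); cv2.imwrite('pics/d5.png',cv2.resize(im[90:310,200:420,::-1],(600,600),interpolation=2))
print(((proj('side',J2W(JIG,[[-10,208,172],[-10,160,63],[-10,93,162]]))-[200,90])*600/220).round().tolist())
for x in recognise('side','clamp_handle'): print(W2J(JIG,x['position']).round(),x['conf'])
E
```

```text
t 26.17 jig [[-13.  161.9 220.7]] yaw-jig -1.5712 Fjig [-2.1 -1.2 -1.4] w 0.0004
[[221.0, 370.0], [254.0, 416.0], [286.0, 295.0]]
[[-18. 195. 129.]] 0.71
```

View pics/d5.png

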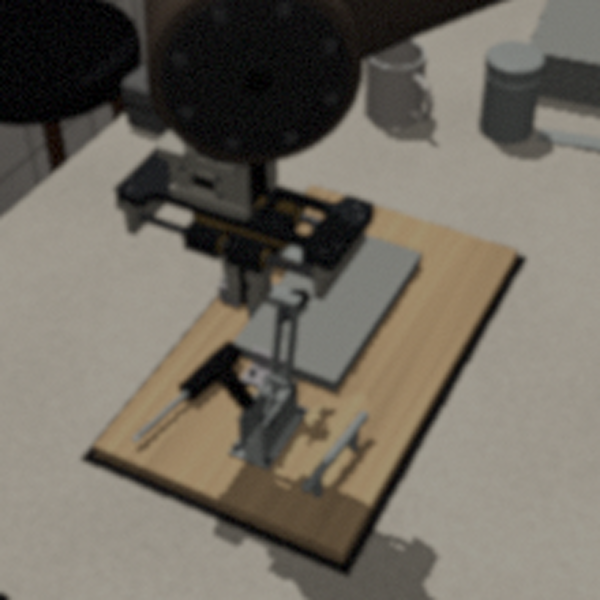

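Handle (tip about (225,360)) and arm (290,295) are where predicted, and the fingertips at (240,295) are above and between them.

>>> servo_tool([
  [[0,-3,30,0],[0,0,30,0],[0,0,10,0],[-6,0,0,0],[-4,0,0,0],[-4,0,0,0],[-3,0,0,0],[-3,0,0,0],[-3,0,0,0],[-3,0,0,0]],
])

```text
t: 27.1
eef_pos: [0.5582, 0.1946, 0.1572]
ee_rot: [-3.141, 0.0, -1.545]
force: [0.7, -0.8, 0.1]
width: 0.0005
gripper_force: 0.5
```

```bash
python3 - <<'E'
from h import *
st()
for th in range(66,-1,-6):
    a=np.radians(th); r=92; print(th,(160+r*np.cos(a)-9*np.sin(a)-11).round(1),(63+r*np.sin(a)+9*np.cos(a)).round(1))
E
```

```text
t 27.1 jig [[ -6.7 189.1 157.2]] yaw-jig -1.5706 Fjig [ 0.7 -0.8  0.1] w 0.0005
66 178.2 150.7
60 187.2 147.2
54 195.8 142.7
48 203.9 137.4
42 211.3 131.2
36 218.1 124.4
30 224.2 116.8
24 229.4 108.6
18 233.7 100.0
12 237.1 90.9
6 239.6 81.6
0 241.0 72.0
```

>>> servo_tool([
  [[-4,2,4,0],[-4,1,4,0],[-4,0,4,0],[-4,0,4,0],[-4,0,4,0],[-3,0,4,0],[-3.5,0,4,0],[-3,0,4,0],[-3,0,4,0],[-3,0,4,0]],
])

```text
t: 27.93
eef_pos: [0.5541, 0.23, 0.1161]
ee_rot: [3.142, 0.0, -1.545]
force: [-0.3, 0.1, 1.2]
width: 0.0007
gripper_force: 0.4
```

```bash
python3 -c "from h import *;st()"
```

```text
t 27.93 jig [[ -9.8 224.6 116.1]] yaw-jig -1.5708 Fjig [-0.3  0.1  1.2] w 0.0007
```

>>> servo_tool([
  [[-3,0,4,0],[-2,0,4,0],[-2,0,4,0],[-2,0,4,0],[-2,0,4,0],[-1,0,4,0],[-1,0,4,0],[-1,0,4,0],[-1,0,3,0],[0,0,2,0]],
])

```text
t: 28.77
eef_pos: [0.5538, 0.245, 0.0792]
ee_rot: [-3.141, 0.0, -1.545]
force: [-0.2, 2.0, 2.0]
width: 0.0003
gripper_force: 0.9
```

```bash
python3 -c "from h import *;st()"
```

```text
t 28.77 jig [[ -9.7 239.6  79.2]] yaw-jig -1.5706 Fjig [-0.2  2.   2. ] w 0.0003
```

>>> servo_tool([
  [[0,0,2,0],[0,0,2,0],[0,0,1,0],[0,0,1,0],[0,0,1,0],[0,0,0.5,0],[0,0,0.5,0],[0,0,0,0],[0,0,0,0],[0,0,0,0]],
])

```text
t: 29.6
eef_pos: [0.5536, 0.2445, 0.0721]
ee_rot: [-3.142, -0.0, -1.545]
force: [-1.9, -1.6, 5.9]
width: 0.0001
gripper_force: 2.8
```

```bash
python3 -c "from h import *;st()"
```

```text
t 29.6 jig [[ -9.9 239.   72.1]] yaw-jig -1.5707 Fjig [-2.  -1.5  5.9] w 0.0001
```

>>> servo_tool([
  [[0,0,0.5,0],[0,0,0.5,0],[0,0,0.5,0],[0,0,0.5,0],[0,0,0,0],[0,0,0,0],[0,0,0,0],[0,0,0,0],[0,0,0,0],[0,0,0,0]],
])

```text
t: 30.43
eef_pos: [0.5538, 0.2445, 0.0718]
ee_rot: [-3.141, -0.0, -1.545]
force: [-6.9, -2.3, 19.4]
width: 0.0005
gripper_force: 9.3
```

```bash
python3 -c "from h import *;st()"
```

```text
t 30.43 jig [[ -9.8 239.   71.8]] yaw-jig -1.5701 Fjig [-6.9 -2.1 19.4] w 0.0005
```

>>> servo_tool([
  [[0,0,-2,0],[0,0,-15,0],[0,0,-40,0],[0,0,-40,0],[0,0,-40,0],[0,0,-40,0],[0,0,-37,0],[38,-8,0,0],[38,-8,0,0],[38,-8,0,0]],
])

```text
t: 31.27
eef_pos: [0.5807, 0.1308, 0.2845]
ee_rot: [-3.14, 0.001, -1.543]
force: [0.6, -0.3, -0.2]
width: 0.0006
gripper_force: 0.0
```

>>> servo_tool([
  [[40,-8,0,0],[40,-8,0,0],[40,-8,0,0],[40,-8,0,0],[40,-4,0,0],[0,0,0,0],[0,0,0,0],[0,0,0,0],[0,0,0,0],[0,0,0,0]],
])

```text
t: 32.1
eef_pos: [0.6217, -0.0664, 0.2837]
ee_rot: [-3.141, 0.0, -1.544]
force: [-0.1, 0.0, 0.2]
width: 0.0007
gripper_force: 0.0
```

```bash
python3 - <<'E'
from h import *
st(); im=save('wrist','w6'); cv2.imwrite('pics/w4raw.png',im[:,:,::-1])
a=save('wrist','w6'); b=save('side','d6')
a=cv2.resize(a[20:320,120:520],(400,300)); b=cv2.resize(b[140:300,220:410],(400,337))
cv2.imwrite('pics/c6.png',cv2.resize(np.hstack([a,b[:300]])[...,::-1],(800,300)))
s=save('side','d7')[140:300,220:410]; cv2.imwrite('pics/c7.png',np.vstack([cv2.resize(a,(400,300)),cv2.resize(s,(356,300))[:, :].repeat(1,1) if 0 else cv2.resize(s,(400,300))])[...,::-1])
import subprocess; print(subprocess.run(['python3','ed.py'],capture_output=True,text=True).stdout)
E
```

```text
t 32.1 jig [[ 50.2 -73.5 283.7]] yaw-jig -1.5692 Fjig [-0.1  0.   0.2] w 0.0007
board-y [ -13.3 -230.2] yaw -0.06 res px 0.02
board+x [ 133.7 -157.7] yaw -0.04 res px 0.1
board-x [-136.2 -149.1] yaw -0.02 res px 0.1
slab-y [  15.7 -156.1] yaw 0.01 res px 0.02
slab+x [ 72.8 -68.6] yaw 0.17 res px 0.04
slab-x [ -46.4 -111.4] yaw -0.2 res px 0.08
arm1 -y [ 74.1 -86.9] yaw -0.08 res px 0.01
arm1 +y [ 67.9 -68.9] yaw 0.05 res px 0.0
```

View pics/c7.png

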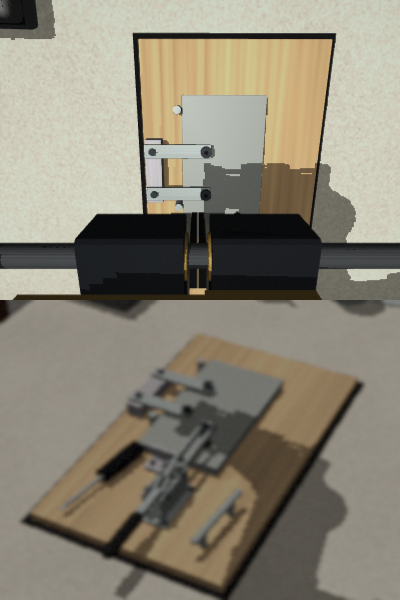

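>>> servo_tool([
  [[-40,0,0,0],[-40,0,0,0],[-40,0,0,0],[0,0,0,0],[0,0,0,0],[0,0,0,0],[0,0,0,0],[0,0,0,0],[0,0,0,0],[0,0,0,0]],
])

```text
t: 33.13
eef_pos: [0.6187, 0.0514, 0.2836]
ee_rot: [-3.142, 0.0, -1.547]
force: [0.3, 0.2, -0.0]
width: 0.0005
gripper_force: 0.0
```

```bash
python3 - <<'E'
from h import *
st(); im=save('wrist','w8')
P=proj('wrist',J2W(JIG,[[15,65,36],[15,-155,36]]));print(P)
u,v=P[0].astype(int); v0=max(0,v-100)
cv2.imwrite('pics/c8.png',cv2.resize(im[v0:v0+150,u-100:u+100,::-1],(800,600),interpolation=2)); print(u-100,v0)
E
```

```text
t 33.13 jig [[ 50.2  44.4 283.6]] yaw-jig -1.5721 Fjig [ 0.3  0.2 -0. ] w 0.0005
[[340.70060268 186.55104659]
 [344.42293848  18.15024809]]
240 86
```

View pics/c8.png

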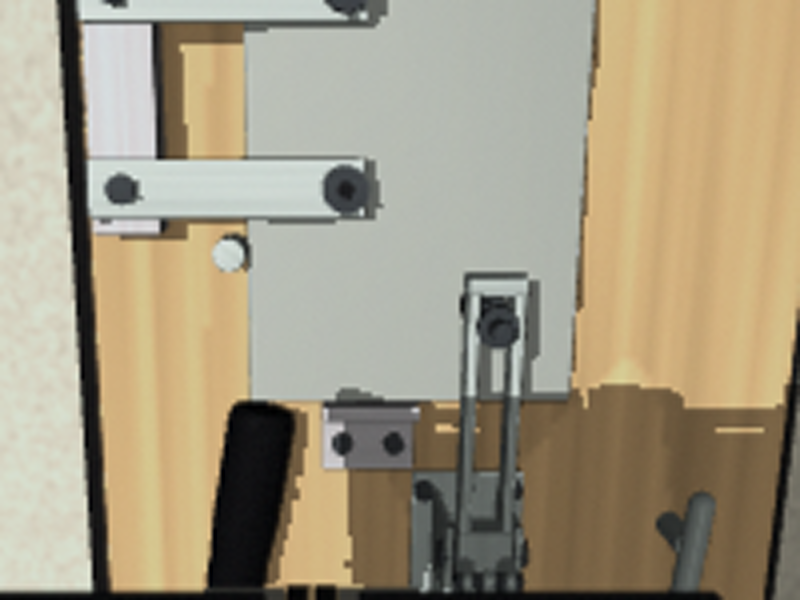

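The front touches pin_b (230,253) and the stop (370,403). The clamp arm lies level with its pad on the front at (497,325), and the bystanders haven't moved. Handing in.

```bash
python3 -c "from h import *;print(ticket.job_done())"
```

```text
the job is handed in; nothing more can be done
None
```

The job is handed in: the drawer front sits home against both pins and the end stop, with forces read during the pushes up to about 14 N. The toggle clamp's handle is down on its stop, and the arm is clear at about 33 s.

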